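# Build up the spacer stack on a drive spindle

### The arm

A 6-joint arm with a two-finger parallel gripper is mounted at the origin on a cart in front of the work surface, level with it; the furniture and walls round the work are solid. World frame = base frame: x ahead of the robot, y to its left, z up, the work surface at z = 0. Lengths are in mm, angles in rad, forces in N, time in s.
With the tool pointing down it reaches from about 300 to 775 mm from the base axis. Payload 14.6 kg.
Tool frame: the origin (TCP) lies at the very end of the fingers, on their centre line; the grasp point (between the pads) lies 19 mm behind it; z points along the fingers, y is the line along which they close (so a half turn about z gives the same grasp; the last joint's range is limited). The gripper opens to 94 mm and grips with 3 to 60 N. Pads are 16 mm wide; open, the fingers measure 119 mm over their backs; the gripper's body (75 mm by 177 mm) begins 78 mm behind the grasp point.
Start: joints at [1.154, 0.3, 1.521, -0, 1.321, -0.067], TCP at [188.487, 516.683, 167.646] pointing down, gripper open.
Joint ranges: [-3.03, 3.03], [-0.79, 2.21], [0.23, 2.52], [-1.04, 4.18], [0, 3.07], [-2.55, 2.55]. Speed limits (rad/s): [2.22, 2.22, 2.57, 3.14, 3.14, 3.14].

### API

Orientations are given as [roll, pitch, yaw] about the fixed x, y, z axes, in that order (R = Rz(yaw) Ry(pitch) Rx(roll)).
In Python, from cell import manip, eyes, ticket gives the robot as it stands. The module is installed in compiled form; this text tells all that it offers.
- The arm moves only by the tool arm_command, never from a script. Its argument "plan" is a list of rows, each a list of 5 numbers: the opening, from -1 (shut) to 1 (fully open), then the shift along the tool's x, y, z in m, then the turn about the tool's z in rad. In form: [[jaw, dx, dy, dz, roll], ...]. A call has 1 to 20 rows; each row shifts and turns the commanded pose from where the row before left it, along the tool's axes as they then stand; what a row does not reach is not made up. A row lasts 1/8 s, in which the tool goes at most 62.5 mm and 10.7 degrees, less where a joint would pass 70% of its speed; a pose out of reach is approached as far as the arm can. A call is refused whole if a number of a shift passes 0.0625 or a number of a turn 0.188, either way. A call with a gripper value outside its range is refused whole. The fingers move at their own pace and stop on an object; "newtons" is the grip in N (left out, the last holds). Time passes only in rows, so rows that do not move let the fingers close. It gives the time, the measured TCP pose, the force, the opening and the grip force at its end, in the units of the state.
- manip.read_state(): the state, without advancing time (a new reading comes with each control period).
- eyes.camera(name): name is "side" or "top" or "wrist"; returns a dict with "img" (384x512x3 uint8, blue, green, red), "z_map" (384x512 float32, mm along the optical axis (not along the pixel's ray), 0 where there is no reading), "fx", "fy", "cx", "cy" (pixels), "eye" and "orientation" of the camera in the world. Camera axes: x right, y down, z forward; pixel columns grow to the right and rows downward; lengths in mm; the calibration is good to about 2 mm. A picture is of the moment at which its call begins.
- ticket.sign_off(): hands the job in; it is judged then, once.
The state is a dict: "clock": time; "joints": joint angles; "qd": joint speeds; "effort": joint torques, N m; "eef_pos": TCP position; "eef_rot": TCP orientation; "wrist_force": force on the tool from outside, world axes, zero at the start; "moment": the same for the moment, N m; "finger_gap": finger opening in mm; "finger_force": force on a finger pad.
Only numpy, scipy, OpenCV 4.12 (cv2) and the standard library are available. Lean on these libraries where they do the work, as an engineer would, in place of code of your own. Each camera call takes 0.05 s, during which the arm holds its last target. There are 200 camera calls.

### The job

Put the three steel spacer rings on the upright spindle, the largest at the bottom, then the medium one, then the smallest on top, each one fully down and flat on what is below it. The largest stands on edge in its rest: take it out, lay it flat on the bench and let go, then take it again round its rim to thread it. Leave the other things on the bench where they are.

Things in the scene. Friction and masses are not known exactly. Their poses are not given: they have to be found in the camera images.
- base_plate: fixed aluminium base plate, 150 x 74 x 10 mm, x along its length, z up, origin at the middle of its underside. A 66 x 12 mm slot runs along its x axis, bolt heads 3 mm high at the corners. An upright steel spindle is clamped rigidly in the slot: its axis lies on the plate's x axis, up to 18 mm either way from the middle; where is not reported: see it or feel for it
- slot_middle (a point): middle of the slot on the plate's top face, axes as the plate; NOT the spindle's place. The spindle has a collar 32 mm across, from 10 to 14 mm above the bench, on which the bottom spacer seats, and above it a shaft 20 mm in diameter up to its tip at 66 mm, with a 1.5 mm chamfer
- edge_rest: fixed grey plastic rest for the large spacer, 44 x 80 mm, 26 mm high; origin at the middle of its underside, z up. Two walls parallel to its y axis leave a slot 16 mm wide; the slot's floor is 4 mm above the bench. The large spacer stands on edge in it, its axis along the rest's x axis and its top 60 mm above the bench. The bench between rest and base plate is clear
- large_spacer: large plain steel spacer: a flat round ring, outside diameter 56 mm, bore 23 mm, 14 mm thick; 0.1 kg or so. Origin at the centre of one flat face, z along the ring's axis. It starts on edge in the rest
- large_spacer_centre (a point): centre of the large spacer, midway through its thickness; z along the ring's axis
- medium_spacer: medium plain steel spacer: a flat round ring, outside diameter 46 mm, bore 23 mm, 12 mm thick; 0.06 kg or so. Origin at the centre of one flat face (at the start its underside), z along the ring's axis. It lies flat on the bench
- medium_spacer_centre (a point): centre of the medium spacer, midway through its thickness
- small_spacer: small plain steel spacer: a flat round ring, outside diameter 36 mm, bore 23 mm, 12 mm thick; 0.04 kg or so. Origin at the centre of one flat face (at the start its underside), z along the ring's axis. It lies flat on the bench
- small_spacer_centre (a point): centre of the small spacer, midway through its thickness
- white_cap: bystander: white bottle cap, 39 mm across, 15 mm high; origin under its centre
- reagent_bottle: bystander: small dropper bottle, 25 x 26 x 74 mm, upright; origin under its centre
- lab_timer: bystander: flat timer with three buttons, 66 x 64 x 19 mm; origin under its centre
- marker_pen: bystander: black marker pen lying down, 144 mm long along its y, 14 mm high; origin under its middle
- petri_dish: bystander: covered petri dish, 60 mm across, 14 mm high; origin under its centre
Mind the look-alikes: they are no part of the job. What is shaped like the medium_spacer but brown or red is not meant. What is shaped like the small_spacer but orange is not meant.

How it is judged:
By the outcome, as a careful person would: the job done as asked, in the order asked, and still so for the second after the job is handed in, with the robot touching nothing.
It also fails if it takes over 72 s, if anything falls off the work surface, if the arm or the gripper's body presses on something with over 40 N, if the wrist force passes 120 N, or if a joint passes its speed limit or range.

## Working session

There is one attempt and no reset: what is moved stays moved. The work goes in short steps, Python scripts to look and compute and a tool call to move; the robot and the scene stay as the last step left them, time stands still between calls to the robot, and variables do not carry over. Pictures are saved under pics/ and viewed, at most 10 in all, crops included, and the job is handed in when it is done.

Besides the shell and the picture viewer there is one more tool, called after ">>>" in YAML: its name, and indented under it one key for each argument. arm_command: Moves the arm, as the interface text tells. Its arguments: {"type":"object","properties":{"plan":{"type":"array"},"newtons":{"type":"number"}},"required":["plan"]}

```bash
mkdir -p pics; cat > h.py <<'E'
import numpy as np, cv2
from scipy.spatial.transform import Rotation as R
from cell import manip, eyes, ticket
def cam(n):
    c=eyes.camera(n); o=np.array(c["orientation"],float)
    M=o if o.shape==(3,3) else (R.from_euler('xyz',o).as_matrix() if o.size==3 else None)
    c["R"]=M; c["e"]=np.array(c["eye"],float)
    v,u=np.mgrid[0:384,0:512]; z=c["z_map"]
    P=np.stack([(u-c["cx"])/c["fx"]*z,(v-c["cy"])/c["fy"]*z,z],-1)
    c["P"]=P@M.T+c["e"]; c["P"][z==0]=np.nan
    return c
E
python3 - <<'E'
from h import *
s=manip.read_state(); print({k:np.round(v,3).tolist() for k,v in s.items()})
ims=[]
for n in("top","side"):
    c=cam(n); print(n,c["eye"],c["orientation"],c["fx"],c["cx"],c["cy"]); np.savez(n+"0.npz",P=c["P"],img=c["img"],e=c["e"],R=c["R"],k=[c["fx"],c["fy"],c["cx"],c["cy"]])
    cv2.imwrite(f"pics/{n}0.png",c["img"])
E
```

```text
{'clock': 0.0, 'joints': [1.154, 0.3, 1.522, 0.0, 1.321, -0.067], 'qd': [0.0, 0.001, 0.0, 0.0, 0.001, 0.002], 'effort': [0.002, -53.181, -35.273, 0.071, 0.024, -0.0], 'eef_pos': [188.363, 516.394, 167.081], 'eef_rot': [-3.14, -0.0, 2.792], 'wrist_force': [0.649, -0.232, 0.225], 'moment': [-0.015, -0.003, -0.016], 'finger_force': 0.0, 'finger_gap': 93.839}
top [ 400.67750652   10.36256521 1082.71426334] [-3.03081815  0.0158323  -1.59352625] 369.8358528514454 255.12323769552597 194.47559436198475
side [-177.0387545  1158.14042796  643.85018201] [-1.99275571 -0.00830547 -2.59353798] 461.43455497343706 253.46460604652464 187.09297228976595
```

View pics/top0.png

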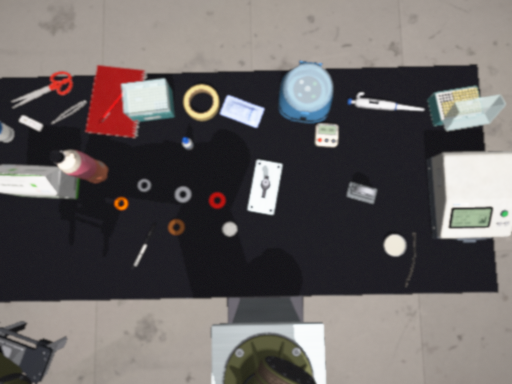

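View pics/side0.png

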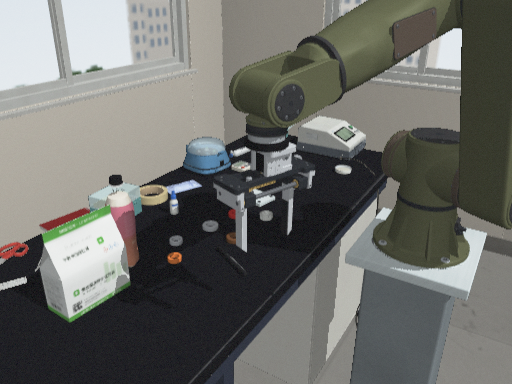

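The top picture shows the small ring at (144,185), the medium at (183,194), the plate at (265,187) and the rest with the large ring at (362,191). The look-alikes are red (217,200), brown (176,227) and orange (121,203). The side picture shows the arm standing partly over the work.

```bash
python3 - <<'E'
from h import *
d=np.load("top0.npz"); P=d["P"]; img=d["img"]
def crop(n,u,v,w,zmin):
    Q=P[v-w:v+w+1,u-w:u+w+1].reshape(-1,3); Q=Q[(Q[:,2]>zmin)]
    lo,hi=np.nanmin(Q,0),np.nanmax(Q,0); print(n,len(Q),'mean',Q.mean(0).round(1),'box mid',((lo+hi)/2).round(1),'ext',(hi-lo).round(1),'ztop',np.percentile(Q[:,2],90).round(1))
    if n in("plate","rest"):
        r=cv2.minAreaRect(Q[:,:2].astype(np.float32)); print(r)
        T=Q[Q[:,2]>(30 if n=="plate" else 35)]; print('tall',len(T),T.mean(0).round(1),T.min(0).round(1),T.max(0).round(1))
for a in[("small",144,185,12,5),("medium",183,194,13,5),("plate",265,187,32,5),("rest",362,191,19,10)]: crop(*a)
print(P[215:220,300].round(1)[0],P[150,250].round(1))
big=[cv2.resize(img[v-32:v+33,u-32:u+33],(400,400),interpolation=cv2.INTER_CUBIC) for u,v in((265,187),(362,191))]
cv2.imwrite("pics/crop.png",np.hstack(big))
E
```

```text
small 94 mean [555.7 349.6  11. ] box mid [557.  352.5  12.7] ext [66.  71.6 15.3] ztop 15.4
medium 157 mean [525.8 235.6  11.9] box mid [524.5 235.3  11.2] ext [72.6 73.8 12.2] ztop 15.1
plate 1282 mean [542.   -4.2  12.7] box mid [542.7  -2.7  37.8] ext [186.7 186.1  65.6] ztop 14.2
((541.8721923828125, -3.2282562255859375), (184.99697875976562, 186.3794708251953), 89.05277252197266)
tall 46 [547.2  -6.5  63.8] [539.3 -15.6  41.2] [557.    1.4  70.6]
rest 225 mean [ 517.5 -281.4   37.3] box mid [ 519.4 -285.9   37.3] ext [42.1 66.9 54.6] ztop 57.9
((517.7191772460938, -286.4353332519531), (65.46200561523438, 28.323970794677734), 72.96099090576172)
tall 112 [ 519.3 -283.3   52.4] [ 506.7 -310.7   36.1] [ 531.1 -259.    64.6]
[ 458.  -105.1   -0.8] [655.7  37.1  -1.2]
```

View pics/crop.png

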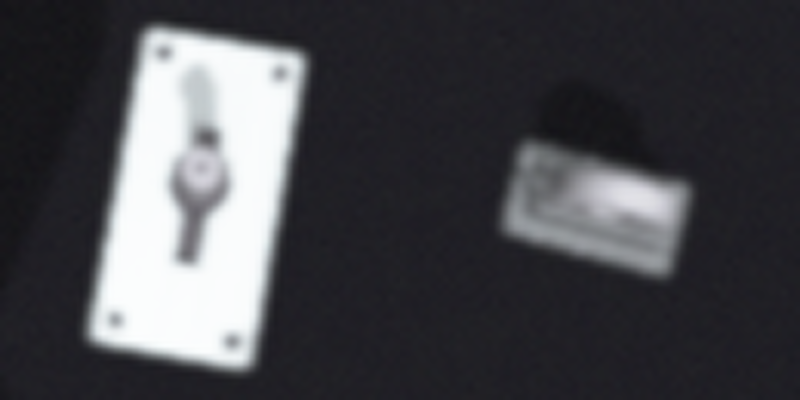

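The crop shows the spindle in the plate slot at about (200,175). In the other half, the ring stands in the rest with the rest's long side sloping about 13° in the image. I'm turning the tool to line up with the ring and moving above the rest.

>>> arm_command:
  plan:
    - [1,0,0,0,0.181]
    - [1,0,0,0,0.181]
    - [1,0,0,0,0.181]
    - [1,0,0,0,0.181]
    - [1,0,0,0,0.181]
    - [1,0,0,0,0.181]
    - [1,0,0,0,0.181]
    - [1,0,0,0,0.183]

```text
clock: 1.1
eef_pos: [188.4, 516.5, 167.3]
eef_rot: [-3.141, 0.001, 1.336]
wrist_force: [0.4, -0.4, -0.5]
finger_gap: 93.7
finger_force: 0.0
```

>>> arm_command:
  plan:
    - [1,-0.05,0.0358,0,0]
    - [1,-0.05,0.0358,0,0]
    - [1,-0.05,0.0358,0,0]
    - [1,-0.05,0.0358,0,0]
    - [1,-0.05,0.0358,0,0]
    - [1,-0.05,0.0358,0,0]
    - [1,-0.05,0.0358,0,0]
    - [1,-0.05,0.0358,0,0]
    - [1,-0.05,0.0358,0,0]
    - [1,-0.05,0.0358,0,0]
    - [1,-0.05,0.0358,0,0]
    - [1,-0.05,0.0358,0,0]
    - [1,-0.05,0.0358,0,0]
    - [1,-0.05,0.0358,0,0]
    - [1,0,0,0,0]
    - [1,0,0,0,0]

```text
clock: 3.1
eef_pos: [517.3, -278.3, 167.1]
eef_rot: [-3.14, -0.001, 1.342]
wrist_force: [-0.5, 0.1, -0.5]
finger_gap: 93.8
finger_force: 0.0
```

```bash
python3 - <<'E'
from h import *
s=manip.read_state(); print({k:np.round(s[k],3).tolist() for k in("clock","joints","eef_pos","eef_rot")})
c=cam("wrist"); print(c["eye"],c["orientation"],c["fx"])
np.savez("w1.npz",P=c["P"],img=c["img"]);cv2.imwrite("pics/w1.png",c["img"])
E
```

```text
{'clock': 3.1, 'joints': [-0.556, 0.385, 1.409, 0.0, 1.349, -0.327], 'eef_pos': [517.322, -278.289, 167.133], 'eef_rot': [-3.14, -0.001, 1.342]}
[ 535.02913227 -200.99276519  383.79455856] [ 2.87055587  0.0028805  -0.22880909] 282.91710243832625
```

View pics/w1.png

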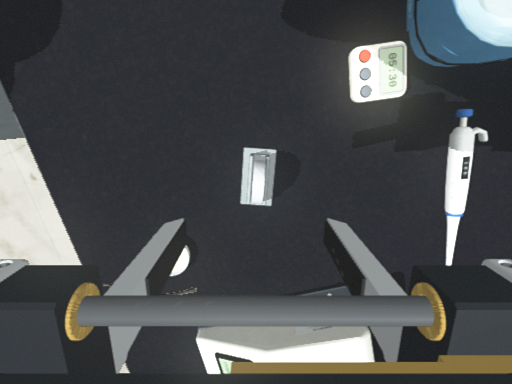

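The wrist view shows the rest with the ring at about (258,177), nearly aligned with the fingers. Next I measure the ring.

```bash
python3 - <<'E'
from h import *
d=np.load("w1.npz"); P=d["P"][130:225,220:300].reshape(-1,3)
t=np.load("top0.npz")["P"][170:212,340:385].reshape(-1,3)
for n,Q in(("wrist",P),("top",t)):
    Q=Q[np.isfinite(Q[:,2])]
    for lo,hi in((15,32),(35,80),(50,80)):
        A=Q[(Q[:,2]>lo)&(Q[:,2]<hi)]; 
        r=cv2.minAreaRect(A[:,:2].astype(np.float32)); w=np.linalg.eigh(np.cov(A[:,:2].T)); v=w[1][:,1]
        print(n,lo,len(A),A.mean(0).round(1),np.round(r[0],1),np.round(r[1],1),round(r[2],1),'long dir deg',np.degrees(np.arctan2(v[1],v[0])).round(1)%180,'z99',np.percentile(A[:,2],98).round(1))
E
```

```text
wrist 15 374 [ 517.7 -282.    25. ] [ 517.4 -284.4] [65.9 25.9] 72.6 long dir deg 72.3 z99 27.0
wrist 35 491 [ 518.9 -279.6   53. ] [ 518.  -282.9] [52.8 14. ] 72.7 long dir deg 72.4 z99 59.2
wrist 50 369 [ 518.2 -282.2   55.9] [ 517.7 -283.6] [41.7 13.9] 72.3 long dir deg 71.6 z99 59.3
top 15 85 [ 514.2 -282.5   24.4] [ 519.  -286.8] [65.5 25.6] 73.0 long dir deg 63.8 z99 30.9
top 35 112 [ 519.3 -283.3   52.4] [ 519.9 -285.7] [53.3 14.6] 72.8 long dir deg 72.1 z99 61.7
top 50 77 [ 519.2 -285.8   56.3] [ 519.6 -287.2] [40.8 14.4] 71.6 long dir deg 72.1 z99 61.9
```

>>> arm_command:
  plan:
    - [1,-0.0057,0.0025,0,0.077]
    - [1,0,0,0.03,0]
    - [1,0,0,0.035,0]
    - [1,0,0,0.035,0]
    - [1,0,0,0.025,0]
    - [1,0,0,0.011,0]
    - [-1,0,0,0,0]
    - [-1,0,0,0,0]
    - [-1,0,0,0,0]
    - [-1,0,0,0,0]
    - [-1,0,0,0,0]
    - [-1,0,0,0,0]
  newtons: 20

```text
clock: 4.65
eef_pos: [518.8, -284.9, 31.7]
eef_rot: [-3.142, -0.0, 1.265]
wrist_force: [0.2, -0.2, 0.2]
finger_gap: 37.7
finger_force: 0.0
```

>>> arm_command:
  plan:
    - [-1,0,0,0,0]
    - [-1,0,0,0,0]
    - [-1,0,0,0,0]
    - [-1,0,0,0,0]
    - [-1,0,0,0,0]

```text
clock: 5.28
eef_pos: [518.8, -284.9, 31.6]
eef_rot: [-3.142, -0.0, 1.265]
wrist_force: [0.2, -0.2, -0.7]
finger_gap: 0.5
finger_force: 0.0
```

The fingers shut to 0.5 mm, so the grasp missed or the ring slipped out. Looking.

```bash
python3 - <<'E'
from h import *
c=cam("wrist"); t=cam("top"); s=cam("side")
np.savez("w2.npz",P=c["P"],img=c["img"]);np.savez("t2.npz",P=t["P"],img=t["img"])
a=cv2.resize(c["img"],(512,384)); b=cv2.resize(s["img"][110:230,220:380],(280,210)); e=cv2.resize(t["img"][130:250,300:440],(280,240))
o=np.zeros((450,800,3),np.uint8); o[:384,:512]=a; o[:210,520:]=b; o[210:450,520:]=e
cv2.imwrite("pics/m2.png",o)
E
```

```text
(no output)
```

View pics/m2.png

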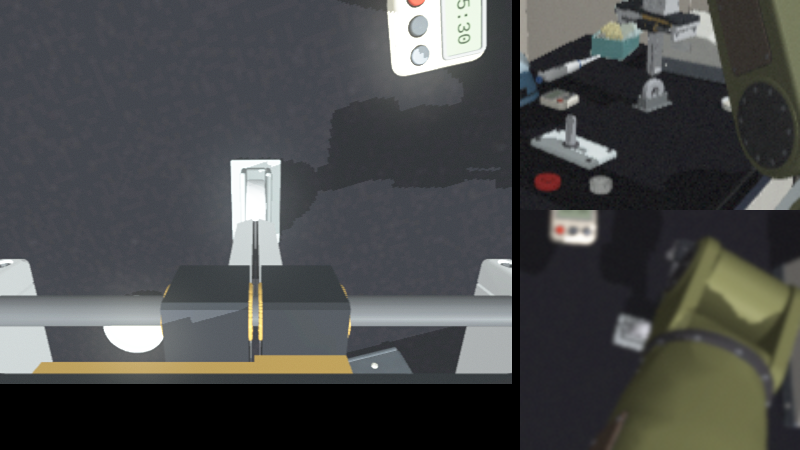

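The side view shows the ring still upright in the rest, with the closed fingers just above or behind it. I'll measure where the fingertips really are.

```bash
python3 - <<'E'
from h import *
print(manip.read_state()["eef_pos"])
s=cam("side")
def proj(p):
    q=s["R"].T@(np.array(p)-s["e"]); return (q[:2]/q[2]*s["fx"]+[s["cx"],s["cy"]]).round(1), q[2].round(1)
for p in((518.8,-284.9,31.6),(518,-284,60),(518,-284,4)): print(proj(p))
P=s["P"]
u=int(proj((518,-284,60))[0][0])
for v in range(135,178,2): print(v,P[v,u].round(0),P[v,u+3].round(0),s["img"][v,u])
E
```

```text
[ 518.83333617 -284.92143654   31.6385078 ]
(array([294.8, 161.9]), np.float64(1705.7))
(array([295.2, 154.8]), np.float64(1693.0))
(array([294.6, 168.9]), np.float64(1715.9))
135 [ 518. -274.  138.] [ 507. -275.  140.] [96 94 92]
137 [ 516. -271.  132.] [ 512. -287.  128.] [79 77 78]
139 [ 518. -276.  123.] [ 508. -279.  124.] [89 87 85]
141 [ 518. -276.  115.] [ 507. -278.  117.] [91 89 86]
143 [ 513. -267.  111.] [ 507. -280.  108.] [77 75 75]
145 [ 513. -268.  103.] [ 506. -278.  102.] [99 97 95]
147 [ 519. -282.   90.] [ 506. -278.   94.] [101 100  96]
149 [ 518. -279.   84.] [ 503. -274.   88.] [100  97  94]
151 [ 515. -274.   78.] [ 504. -276.   80.] [119 118 114]
153 [ 517. -280.   68.] [ 591. -461.   -2.] [88 86 84]
155 [ 517. -281.   60.] [ 581. -441.   -2.] [143 139 135]
157 [ 513. -272.   56.] [ 510. -291.   51.] [179 173 169]
159 [ 513. -274.   48.] [ 507. -286.   45.] [164 159 154]
161 [ 514. -277.   39.] [ 509. -291.   35.] [146 142 137]
163 [ 522. -294.   23.] [ 510. -293.   26.] [89 89 86]
165 [ 519. -289.   18.] [ 504. -283.   23.] [126 123 118]
167 [ 508. -266.   20.] [ 503. -281.   16.] [114 114 107]
169 [ 507. -265.   13.] [ 503. -282.    8.] [112 110 103]
171 [ 509. -269.    3.] [ 500. -276.    3.] [116 115 110]
173 [ 501. -255.    2.] [ 490. -257.    3.] [74 71 69]
175 [ 496. -244.   -1.] [ 487. -251.   -2.] [35 32 32]
177 [ 485. -222.    1.] [ 477. -231.   -1.] [33 30 27]
```

```bash
python3 - <<'E'
from h import *
d=np.load("w2.npz"); P=d["P"]
for v in range(160,262,6): print(v,[P[v,u].round(0).tolist() for u in(236,248,262,274)])
P=np.load("w1.npz")["P"]
print()
for v in range(214,262,6): print(v,[P[v,u].round(0).tolist() for u in(160,175,182,330,340,350)])
E
```

```text
160 [[514.0, -242.0, 4.0], [524.0, -245.0, 4.0], [536.0, -249.0, 3.0], [546.0, -252.0, 4.0]]
166 [[512.0, -247.0, 4.0], [522.0, -250.0, 4.0], [534.0, -254.0, 4.0], [544.0, -257.0, 3.0]]
172 [[511.0, -252.0, 4.0], [521.0, -254.0, 10.0], [533.0, -257.0, 10.0], [543.0, -262.0, 3.0]]
178 [[509.0, -257.0, 3.0], [520.0, -259.0, 10.0], [531.0, -262.0, 11.0], [541.0, -267.0, 4.0]]
184 [[507.0, -262.0, 4.0], [521.0, -257.0, 38.0], [531.0, -260.0, 39.0], [539.0, -272.0, 3.0]]
190 [[505.0, -268.0, 3.0], [520.0, -260.0, 46.0], [530.0, -263.0, 45.0], [538.0, -278.0, 4.0]]
196 [[504.0, -273.0, 3.0], [519.0, -263.0, 50.0], [529.0, -266.0, 50.0], [536.0, -283.0, 4.0]]
202 [[502.0, -278.0, 4.0], [518.0, -267.0, 54.0], [528.0, -270.0, 52.0], [535.0, -289.0, 3.0]]
208 [[500.0, -284.0, 3.0], [517.0, -270.0, 55.0], [527.0, -273.0, 56.0], [533.0, -294.0, 3.0]]
214 [[498.0, -289.0, 3.0], [516.0, -274.0, 57.0], [525.0, -278.0, 56.0], [531.0, -300.0, 4.0]]
220 [[496.0, -295.0, 4.0], [517.0, -272.0, 74.0], [526.0, -275.0, 74.0], [530.0, -305.0, 4.0]]
226 [[510.0, -271.0, 83.0], [517.0, -273.0, 83.0], [525.0, 
[... 1001 characters left out ...]
 -258.0, 225.0], [472.0, -263.0, 214.0], [564.0, -281.0, 221.0], [568.0, -279.0, 228.0], [574.0, -281.0, 227.0]]
238 [[467.0, -255.0, 236.0], [472.0, -260.0, 229.0], [471.0, -266.0, 216.0], [563.0, -284.0, 222.0], [566.0, -278.0, 237.0], [572.0, -280.0, 236.0]]
244 [[469.0, -256.0, 245.0], [472.0, -263.0, 231.0], [470.0, -270.0, 216.0], [562.0, -288.0, 222.0], [565.0, -279.0, 241.0], [569.0, -279.0, 244.0]]
250 [[471.0, -256.0, 251.0], [471.0, -266.0, 232.0], [469.0, -274.0, 217.0], [561.0, -292.0, 223.0], [564.0, -282.0, 242.0], [567.0, -279.0, 250.0]]
256 [[472.0, -258.0, 254.0], [470.0, -269.0, 233.0], [385.0, -372.0, 13.0], [561.0, -295.0, 225.0], [563.0, -284.0, 245.0], [nan, nan, nan]]
```

The depth maps show the real finger ends about 40 mm above the reported TCP in both pictures (74 against 31.6, and 208 against 167). I'll pin down this offset before relying on it.

```bash
python3 - <<'E'
from h import *
P=np.load("w2.npz")["P"]
for v in range(214,222): print(v,P[v,[250,256,262]].round(1).tolist())
P=np.load("w1.npz")["P"]
for v in range(214,222): print(v,P[v,[176,180,329,332]].round(1).tolist())
E
```

```text
214 [[nan, nan, nan], [521.4, -276.0, 56.9], [525.4, -277.5, 56.1]]
215 [[517.2, -275.0, 57.9], [521.2, -276.5, 57.4], [525.3, -277.9, 57.1]]
216 [[516.8, -276.1, 56.9], [520.9, -277.4, 56.9], [525.1, -278.3, 58.1]]
217 [[516.7, -276.6, 57.6], [520.8, -277.7, 58.2], [525.0, -278.8, 58.7]]
218 [[518.1, -272.8, 70.1], [520.6, -278.5, 57.8], [524.7, -279.9, 57.6]]
219 [[518.0, -273.4, 70.6], [520.4, -279.2, 58.1], [524.6, -280.1, 59.1]]
220 [[518.0, -273.4, 72.4], [521.5, -275.6, 69.6], [525.8, -275.1, 74.1]]
221 [[518.1, -273.1, 74.9], [521.4, -275.8, 70.9], [525.6, -275.5, 74.9]]
214 [[391.4, -311.5, 0.2], [396.4, -313.3, -1.4], [606.2, -362.0, -1.8], [610.0, -362.1, 0.5]]
215 [[391.3, -312.7, 1.3], [396.9, -314.0, 1.3], [605.7, -363.1, -0.6], [610.1, -364.3, -1.3]]
216 [[390.0, -314.7, -0.8], [395.4, -316.3, -1.5], [605.5, -364.5, -0.5], [609.8, -365.8, -1.2]]
217 [[390.0, -315.9, 0.2], [395.7, -317.1, 0.5], [605.2, -366.0, -0.3], [609.2, -366.4, 1.0]]
218 [[389.9, -317.1, 1.2], [395.2, -318.6, 0.5], [604.9, -367.4, -0.1], [609.2, -368.5, -0.5]]
219 [[388.8, -319.0, -0.4], [470.1, -256.2, 206.3], [567.2, -278.6, 206.4], [609.3, -370.8, -2.1]]
220 [[467.8, -255.8, 207.7], [470.4, -256.4, 207.7], [566.8, -278.6, 208.0], [568.5, -278.5, 209.1]]
221 [[468.7, -255.5, 210.7], [471.2, -256.1, 210.6], [566.3, -278.2, 210.4], [568.4, -279.2, 209.3]]
```

The tips sit about 38.5 mm above the reported TCP, seen at two heights, so the fingers are shorter than the text says. I'll use tip z = eef z + 38.5. Now I reopen partly, go lower and grip the ring.

>>> arm_command:
  plan:
    - [0,0,0,0,0]
    - [0,0,0,0,0]
    - [0,0,0,0,0]
    - [0,0,0,0,0]
    - [0,0,0,0,0]
    - [0,0,0,0.012,0]
    - [0,0,0,0.012,0]
    - [0,0,0,0.012,0]
    - [-1,0,0,0,0]
    - [-1,0,0,0,0]
    - [-1,0,0,0,0]
    - [-1,0,0,0,0]
    - [-1,0,0,0,0]
    - [-1,0,0,0,0]
    - [-1,0,0,0,0]
  newtons: 20

```text
clock: 7.35
eef_pos: [519.0, -285.1, -4.0]
eef_rot: [3.141, 0.0, 1.265]
wrist_force: [-0.8, -0.1, 5.0]
finger_gap: 14.1
finger_force: 20.0
```

>>> arm_command:
  plan:
    - [-1,0,0,-0.01,0]
    - [-1,0,0,-0.02,0]
    - [-1,0,0,-0.015,0]
    - [-1,0.03,-0.012,0,0]
    - [-1,0.033,-0.0125,0,0]
    - [-1,0.033,-0.0125,0,0]
    - [-1,0.03,-0.012,0,0]
    - [-1,0,0,0,0]
    - [-1,0,0,0.02,0]
    - [-1,0,0,0.018,0]
    - [-1,0,0,0.007,0]
    - [-1,0,0,0,0]
    - [-1,0,0,0,0]

```text
clock: 8.98
eef_pos: [510.4, -150.3, -3.8]
eef_rot: [3.141, 0.0, 1.265]
wrist_force: [-0.8, -0.5, -1.3]
finger_gap: 13.8
finger_force: 20.0
```

>>> arm_command:
  plan:
    - [-1,0,0,0.002,0]
    - [-1,0,0,0.0015,0]
    - [-1,0,0,0,0]

```text
clock: 9.35
eef_pos: [510.1, -150.0, -7.9]
eef_rot: [-3.142, 0.0, 1.265]
wrist_force: [0.8, 0.3, -0.9]
finger_gap: 14.0
finger_force: 20.0
```

>>> arm_command:
  plan:
    - [-1,0,0,0.001,0]
    - [-1,0,0,0,0]
    - [0,0,0,0,0]
    - [0,0,0,0,0]
    - [0,0,0,0,0]
    - [1,0,0,0,0]
    - [1,0,0,0,0]
    - [1,0,0,0,0]
    - [1,0,0,0,0]
    - [1,0,0,0,0]
    - [1,0,0,0,0]
    - [1,0,0,0,0]

```text
clock: 10.85
eef_pos: [510.1, -150.0, -8.9]
eef_rot: [-3.142, 0.0, 1.265]
wrist_force: [-0.2, 0.6, -0.2]
finger_gap: 93.6
finger_force: 0.0
```

```bash
python3 - <<'E'
from h import *
c=cam("wrist"); P=c["P"]; Q=P[(P[...,2]>40)&(P[...,2]<62)&(abs(P[...,0]-510)<40)&(abs(P[...,1]+150)<45)]
print(manip.read_state()["wrist_force"],manip.read_state()["finger_gap"],len(Q),cv2.minAreaRect(Q[:,:2].astype(np.float32)),np.percentile(Q[:,2],97))
E
```

```text
[-0.34149544  0.98201247 -0.22798402] 94.27727994235369 1568 ((509.45941162109375, -148.75222778320312), (49.885169982910156, 13.881044387817383), 72.17072296142578) 55.14332369478127
```

The ring stands free on edge on the bench. Now I raise the tool and tip the ring over with the rear finger.

>>> arm_command:
  plan:
    - [1,0,0,-0.014,0]
    - [1,0,0.015,0,0]
    - [1,0,0.015,0,0]
    - [1,0,0.005,0,0]
    - [1,0,0.004,0,0]
    - [1,0,0.004,0,0]
    - [1,0,0.004,0,0]
    - [1,0,0.004,0,0]
    - [1,0,0.004,0,0]
    - [1,0,0.004,0,0]
    - [1,0,0,0,0]
    - [1,0,0,-0.015,0]
    - [1,0,0,0,0]

```text
clock: 12.52
eef_pos: [567.2, -168.1, 21.9]
eef_rot: [3.139, 0.0, 1.265]
wrist_force: [0.2, -0.4, 0.4]
finger_gap: 93.9
finger_force: 0.0
```

```bash
cat >> h.py <<'E'
def ring(P,x,y,r,lo,hi):
    m=(P[...,2]>lo)&(P[...,2]<hi)&(np.hypot(P[...,0]-x,P[...,1]-y)<r)
    Q=P[m]; (cx,cy),rad=cv2.minEnclosingCircle(Q[:,:2].astype(np.float32))
    return len(Q),np.round([cx,cy,rad],1),np.percentile(Q[:,2],[50,97]).round(1)
E
python3 - <<'E'
from h import *
c=cam("wrist"); P=c["P"]; s=manip.read_state(); print(s["eef_pos"],s["finger_gap"])
m=(abs(P[...,0]-545)<60)&(abs(P[...,1]+155)<60)&(P[...,2]>6)
print(np.percentile(P[m][:,2],[5,25,50,75,95]))
print(ring(P,545,-158,45,8,25))
cv2.imwrite("pics/w3.png",c["img"])
E
```

```text
[ 566.7591448  -167.95873974   21.13368299] 94.2242639146021
[ 13.67265078 165.40893536 173.90746497 180.53575673 191.12765978]
(2755, array([ 542.5, -159.7,   27.9]), array([13.5, 14.8]))
```

View pics/w3.png

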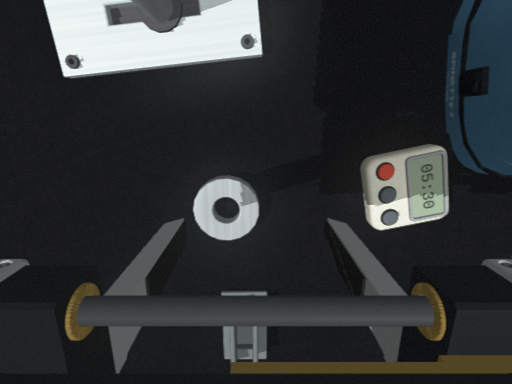

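The large ring now lies flat and free at (225,208), measured at (542.5, -159.7) with radius 28 and top about 14. I'll go down and take it round its rim.

>>> arm_command:
  plan:
    - [1,0.0006,-0.0257,0,0]
    - [1,0,0,0.025,0]
    - [1,0,0,0.02,0]
    - [1,0,0,0.006,0]
    - [1,0,0,0.003,0]
    - [0,0,0,0,0]
    - [-1,0,0,0,0]
    - [-1,0,0,0,0]
    - [-1,0,0,0,0]
    - [-1,0,0,0,0]
    - [-1,0,0,0,0]
  newtons: 30

```text
clock: 13.95
eef_pos: [542.2, -159.6, -33.7]
eef_rot: [3.141, 0.0, 1.265]
wrist_force: [1.0, -0.7, 1.9]
finger_gap: 54.1
finger_force: 30.0
```

The gap is 54.1 mm rather than 56, so the hold may be off centre. I'll lift and check the ring in the hand along with the spindle.

>>> arm_command:
  plan:
    - [-1,0,0,-0.01,0]
    - [-1,0,0,-0.03,0]
    - [-1,0,0,-0.04,0]
    - [-1,0,0,-0.04,0]
    - [-1,0,0,0,0]
    - [-1,0,0,0,0]

```text
clock: 14.7
eef_pos: [541.4, -159.3, 85.4]
eef_rot: [-3.14, -0.0, 1.265]
wrist_force: [-0.4, -1.1, -1.6]
finger_gap: 54.2
finger_force: 30.0
```

```bash
python3 - <<'E'
from h import *
c=cam("wrist"); P=c["P"]; s=manip.read_state(); e=s["eef_pos"]; print(e,s["finger_gap"],s["eef_rot"])
Q=P[(abs(P[...,0]-e[0])<40)&(abs(P[...,1]-e[1])<45)&(P[...,2]>e[2]+25)&(P[...,2]<e[2]+55)]
print(len(Q),np.percentile(Q[:,2]-e[2],[5,50,95]))
print(ring(P,542,-158,45,e[2]+40,e[2]+52))
T=P[(P[...,2]>60)&(P[...,2]<72)&(np.hypot(P[...,0]-547,P[...,1]+6)<30)]; print(len(T),T.mean(0) if len(T) else 0, cv2.minEnclosingCircle(T[:,:2].astype(np.float32)) if len(T) else 0)
np.savez("w4.npz",P=P,img=c["img"]); cv2.imwrite("pics/w4.png",c["img"])
E
```

```text
[ 541.24916625 -159.22875459   84.90513188] 54.13498894687028 [-3.13940246e+00 -5.07119698e-05  1.26482932e+00]
5250 [40.35158495 47.61071468 49.08325569]
(4893, array([ 543.6, -148.7,   38.7]), array([132.5, 134. ]))
647 [547.19824562  -4.15747544  65.18231302] ((547.2189331054688, -3.0680105686187744), 10.244698524475098)
```

View pics/w4.png

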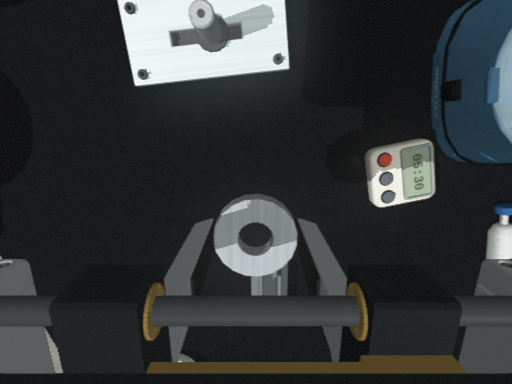

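```bash
cat >> h.py <<'E'
def bore(P,z0,u0,v0,w=60,tol=5):
    "centre of ring top face at height ~z0 near pixel (u0,v0): outer contour of the face mask's hole and of the face"
    m=(abs(P[...,2]-z0)<tol).astype(np.uint8); n=np.zeros_like(m); n[max(0,v0-w):v0+w,max(0,u0-w):u0+w]=m[max(0,v0-w):v0+w,max(0,u0-w):u0+w]
    cs,h=cv2.findContours(n,cv2.RETR_CCOMP,cv2.CHAIN_APPROX_NONE); out=[]
    for k,c in enumerate(cs):
        if len(c)<20: continue
        q=np.array([P[v,u] for u,v in c[:,0]]); A=np.c_[2*q[:,:2],np.ones(len(q))]; b=(q[:,:2]**2).sum(1)
        s=np.linalg.lstsq(A,b,rcond=None)[0]; out.append((h[0][k][3]>=0,len(c),s[:2].round(1),np.sqrt(s[2]+s[0]**2+s[1]**2).round(1)))
    return out
def tool(e,yaw,p):
    d=np.array(p[:2])-e[:2]; return np.round([d@[np.cos(yaw),np.sin(yaw)],d@[np.sin(yaw),-np.cos(yaw)]],1)
E
python3 - <<'E'
from h import *
P=np.load("w4.npz")["P"]; e=np.array([541.25,-159.23,84.9])
for o in bore(P,133,256,236,48): print(o,tool(e,1.265,o[2]))
# front edge of fingers beside ring
for v in (215,222,230,240,250,260,270): print(v,[(P[v,u]-e).round(0).tolist() for u in(190,204,310,318)])
E
```

```text
(np.False_, 283, array([ 540.7, -158.2]), np.float64(27.8)) [ 0.8 -0.8]
(np.True_, 94, array([ 540.4, -158.5]), np.float64(11.7)) [ 0.4 -1. ]
215 [[-81.0, -8.0, -85.0], [-65.0, -13.0, -83.0], [49.0, -49.0, -85.0], [57.0, -52.0, -85.0]]
222 [[-84.0, -17.0, -86.0], [-29.0, 20.0, 45.0], [37.0, -0.0, 45.0], [55.0, -60.0, -85.0]]
230 [[-87.0, -25.0, -84.0], [-27.0, 20.0, 59.0], [34.0, 1.0, 59.0], [39.0, -1.0, 57.0]]
240 [[-32.0, 21.0, 72.0], [-25.0, 19.0, 71.0], [32.0, 1.0, 72.0], [36.0, 0.0, 72.0]]
250 [[-29.0, 21.0, 85.0], [-24.0, 17.0, 80.0], [30.0, 2.0, 84.0], [34.0, 1.0, 84.0]]
260 [[-26.0, 21.0, 96.0], [-26.0, 12.0, 81.0], [28.0, 1.0, 92.0], [32.0, 2.0, 95.0]]
270 [[-25.0, 20.0, 104.0], [-27.0, 7.0, 82.0], [27.0, -3.0, 95.0], [30.0, 2.0, 104.0]]
```

The ring turns out to be centred in the hand (tool offset +0.5, -0.9 mm), and the spindle reads about (547, -3). I'll move near the spindle and take one close look with both in view.

>>> arm_command:
  plan:
    - [-1,0.032,-0.0135,0.01,0]
    - [-1,0.032,-0.0135,0.014,0]
    - [-1,0.031,-0.0133,0.014,0]
    - [-1,0,0,0,0]
    - [-1,0,0,0,0]

```text
clock: 15.38
eef_pos: [532.1, -57.2, 47.8]
eef_rot: [-3.141, 0.0, 1.265]
wrist_force: [-0.1, 0.5, -1.4]
finger_gap: 54.2
finger_force: 30.0
```

```bash
cat >> h.py <<'E'
def look(xs,ys,zlo=61,zhi=70):
    c=cam("wrist"); P=c["P"]; s=manip.read_state(); e=s["eef_pos"]; yaw=s["eef_rot"][2]
    print("eef",np.round(e,1),"yaw",round(yaw,3),"gap",round(s["finger_gap"],1))
    q=c["R"].T@(np.array([e[0],e[1],e[2]+48])-c["e"]); u=int(q[0]/q[2]*c["fx"]+c["cx"]); v=int(q[1]/q[2]*c["fy"]+c["cy"])
    for o in bore(P,e[2]+48,u,v,50): print("held",o,"tool",tool(e,yaw,o[2]))
    m=(P[...,2]>zlo)&(P[...,2]<zhi)&(np.hypot(P[...,0]-xs,P[...,1]-ys)<25)
    n,l,st,ce=cv2.connectedComponentsWithStats(m.astype(np.uint8)); k=1+np.argmax(st[1:,4]); T=P[l==k]
    ct=cv2.minEnclosingCircle(T[:,:2].astype(np.float32)); print("spindle",len(T),np.round(T.mean(0),1),np.round(ct[0],1),round(ct[1],1),"tool",tool(e,yaw,ct[0]))
    return c
E
python3 - <<'E'
from h import *
c=look(547,-3); cv2.imwrite("pics/w5.png",c["img"])
P=c["P"]; m=((P[...,2]>7)&(P[...,2]<12)&(np.hypot(P[...,0]-543,P[...,1]+3)<95)); Q=P[m]; print(cv2.minAreaRect(Q[:,:2].astype(np.float32)))
E
```

```text
eef [532.3 -57.5  48. ] yaw 1.264 gap 54.2
held (np.False_, 287, array([531.3, -55.9]), np.float64(28.0)) tool [ 1.2 -1.4]
held (np.True_, 97, array([531. , -56.4]), np.float64(11.7)) tool [ 0.6 -1.5]
spindle 615 [547.2  -2.9  65.4] [547.   -3.1] 9.9 tool [56.3 -2.4]
((540.9336547851562, -2.1238327026367188), (74.30535888671875, 150.38742065429688), 78.45639038085938)
```

View pics/w5.png

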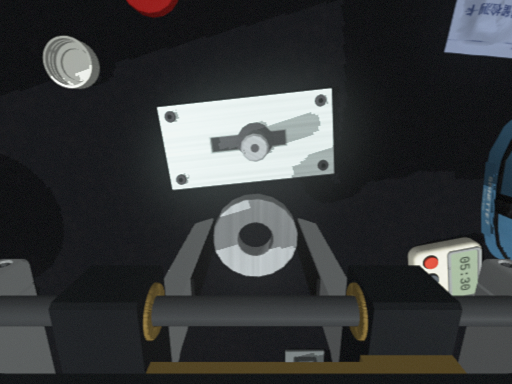

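Spindle (257,147) and the held ring (256,236) are measured in the same view, and the spindle's place agrees with the plate axis. I'll move over it and start down.

>>> arm_command:
  plan:
    - [-1,0.0275,-0.0005,0,0]
    - [-1,0.0275,-0.0005,0,0]
    - [-1,0,0,0,0]
    - [-1,0,0,0.008,0]
    - [-1,0,0,0.008,0]
    - [-1,0,0,0.005,0]
    - [-1,0,0,0,0]

```text
clock: 16.3
eef_pos: [547.5, -4.3, 26.6]
eef_rot: [-3.141, 0.0, 1.264]
wrist_force: [0.1, 0.1, -1.3]
finger_gap: 54.4
finger_force: 30.0
```

It has threaded with no side force. Continuing down.

>>> arm_command:
  plan:
    - [-1,0,0,0.01,0]
    - [-1,0,0,0.01,0]
    - [-1,0,0,0.01,0]
    - [-1,0,0,0.01,0]
    - [-1,0,0,0.004,0]
    - [-1,0,0,0.0015,0]
    - [-1,0,0,0,0]

```text
clock: 17.18
eef_pos: [547.9, -4.0, -18.2]
eef_rot: [3.141, -0.0, 1.265]
wrist_force: [-0.2, 0.5, -1.7]
finger_gap: 54.5
finger_force: 30.0
```

>>> arm_command:
  plan:
    - [-1,0,0,0.001,0]
    - [-1,0,0,0.001,0]
    - [-1,0,0,0,0]

```text
clock: 17.55
eef_pos: [548.0, -4.0, -19.7]
eef_rot: [3.141, -0.0, 1.265]
wrist_force: [-2.3, 0.2, 5.4]
finger_gap: 54.1
finger_force: 30.0
```

The ring is seated (about 5 N up). I'll release, rise, and go to the medium ring.

>>> arm_command:
  plan:
    - [0.6,0,0,0,0]
    - [0.6,0,0,0,0]
    - [0.6,0,0,0,0]
    - [0.6,0,0,-0.01,0]
    - [0.6,0,0,-0.03,0]
    - [0.6,0,0,-0.05,0]
    - [0.6,0,0,-0.025,0]
    - [0.6,0.0445,-0.0186,0,0]
    - [0.6,0.0445,-0.0186,0,0]
    - [0.6,0.0445,-0.0186,0,0]
    - [0.6,0.0445,-0.0186,0,0]
    - [0.6,0.0445,-0.0186,0,0]
    - [0.6,0,0,0,0]
    - [0.6,0,0,0,0]

```text
clock: 19.3
eef_pos: [526.2, 235.8, 95.0]
eef_rot: [3.141, 0.0, 1.265]
wrist_force: [0.5, 0.1, 0.5]
finger_gap: 75.0
finger_force: 0.0
```

```bash
python3 - <<'E'
from h import *
c=cam("wrist"); P=c["P"]; s=manip.read_state(); e=s["eef_pos"]; yaw=s["eef_rot"][2]; print(np.round(e,1),yaw)
m=(P[...,2]>8)&(P[...,2]<22); n,l,st,ce=cv2.connectedComponentsWithStats(m.astype(np.uint8))
for k in range(1,n):
    if st[k,4]>150:
        T=P[l==k]; (a,r)=cv2.minEnclosingCircle(T[:,:2].astype(np.float32)); print(ce[k].round(),np.round(a,1),round(r,1),np.median(T[:,2]).round(1),"bgr",c["img"][l==k].mean(0).round(),"tool",tool(e,yaw,a))
t=cam("top")["P"]; print("top large seated?",ring(t,547,-3,35,20,40), "med",ring(t,526,236,32,8,20))
cv2.imwrite("pics/w6.png",c["img"])
E
```

```text
[526.3 235.3  95. ] 1.2641164409998122
[174.  18.] [502.3 419.8] 17.9 11.2 bgr [ 93. 216. 252.] tool [168.6 -78.6]
[465.  46.] [758.  310.1] 43.9 15.6 bgr [215. 218. 186.] tool [141.3 198.2]
[247.  69.] [554.3 353.2] 18.0 11.2 bgr [249. 249. 248.] tool [120.8  -8.9]
[ 82. 124.] [376.3 355.3] 71.4 11.2 bgr [93. 91. 90.] tool [  69.1 -179.2]
[480. 153.] [784.  187.4] 47.8 15.1 bgr [103. 139. 148.] tool [ 32.1 260.1]
[254. 184.] [524.8 239.3] 22.8 11.5 bgr [222. 220. 215.] tool [ 3.4 -2.7]
[167. 194.] [429.9 258.2] 22.9 11.6 bgr [ 71. 111. 166.] tool [ -7.3 -98.8]
[501. 246.] [781.2  80.3] 21.1 9.9 bgr [251. 239. 227.] tool [-70.9 289.8]
[263. 267.] [504.5 138.7] 23.2 11.5 bgr [ 66.  70. 238.] tool [-98.7   8.4]
[304. 342.] [530.3   8.6] 68.1 9.8 bgr [245. 245. 243.] tool [-214.9   72.2]
top large seated? (237, array([548. ,  -6.5,  27.7]), array([28.2, 32. ])) med (85, array([527. , 235.9,  22.6]), array([12.5, 16.4]))
```

Grey medium ring at (254,184), 23 mm in radius, and small ring at (247,69), 18 mm. The large ring's top is at 28, so it is seated. Now taking the medium ring.

>>> arm_command:
  plan:
    - [0.6,0.0034,-0.0027,0.03,0]
    - [0.6,0,0,0.04,0]
    - [0.6,0,0,0.035,0]
    - [0.6,0,0,0.016,0]
    - [0.6,0,0,0.0075,0]
    - [0.6,0,0,0,0]
    - [-1,0,0,0,0]
    - [-1,0,0,0,0]
    - [-1,0,0,0,0]
    - [-1,0,0,0,0]
    - [-1,0,0,0,0]
  newtons: 30

```text
clock: 20.78
eef_pos: [524.8, 240.3, -33.5]
eef_rot: [3.141, -0.0, 1.265]
wrist_force: [-1.1, -0.8, 3.6]
finger_gap: 44.3
finger_force: 30.0
```

>>> arm_command:
  plan:
    - [-1,0,0,-0.01,0]
    - [-1,0,0,-0.04,0]
    - [-1,0,0,-0.04,0]
    - [-1,0,0,0,0]
    - [-1,0,0,0,0]

```text
clock: 21.4
eef_pos: [524.2, 240.1, 55.6]
eef_rot: [-3.141, 0.001, 1.265]
wrist_force: [-1.0, 0.6, -1.1]
finger_gap: 44.5
finger_force: 30.0
```

```bash
cat >> h.py <<'E'
def held(h,w=45,goal=(548.0,-4.0),ref=(0.75,-1.45)):
    c=cam("wrist"); P=c["P"]; s=manip.read_state(); e=s["eef_pos"]; yaw=s["eef_rot"][2]; print(np.round(e,1),round(yaw,3),s["finger_gap"])
    q=c["R"].T@(np.array([e[0],e[1],e[2]+h])-c["e"]); u=int(q[0]/q[2]*c["fx"]+c["cx"]); v=int(q[1]/q[2]*c["fy"]+c["cy"])
    for o in bore(P,e[2]+h,u,v,w): print("held",o,"tool",tool(e,yaw,o[2]),"travel",tool(e,yaw,goal)-(tool(e,yaw,o[2])-ref))
E
python3 - <<'E'
from h import *
held(45.5)
E
```

```text
[524.  240.   55.1] 1.265 44.34362824851415
held (np.False_, 265, array([523.7, 241.3]), np.float64(23.7)) tool [ 1.2 -0.6] travel [-225.85   95.55]
held (np.True_, 92, array([522.9, 240.2]), np.float64(11.7)) tool [-0.1 -1.1] travel [-224.55   96.05]
```

>>> arm_command:
  plan:
    - [-1,-0.0449,0.0192,0,0]
    - [-1,-0.0449,0.0192,0,0]
    - [-1,-0.0449,0.0192,0,0]
    - [-1,-0.0449,0.0192,0,0]
    - [-1,-0.0451,0.0192,0,0]
    - [-1,0,0,0,0]
    - [-1,0,0,0,0]
    - [-1,0,0,0.012,0]
    - [-1,0,0,0.008,0]
    - [-1,0,0,0.006,0]
    - [-1,0,0,0.003,0]
    - [-1,0,0,0,0]

```text
clock: 22.95
eef_pos: [548.4, -2.9, 27.0]
eef_rot: [-3.141, 0.0, 1.265]
wrist_force: [0.8, 0.8, -0.1]
finger_gap: 44.7
finger_force: 30.0
```

>>> arm_command:
  plan:
    - [-1,0,0,0.01,0]
    - [-1,0,0,0.01,0]
    - [-1,0,0,0.008,0]
    - [-1,0,0,0.002,0]
    - [-1,0,0,0.001,0]
    - [-1,0,0,0,0]

```text
clock: 23.7
eef_pos: [548.6, -3.0, -3.7]
eef_rot: [3.141, -0.0, 1.265]
wrist_force: [0.2, 0.7, -0.3]
finger_gap: 44.7
finger_force: 30.0
```

>>> arm_command:
  plan:
    - [-1,0,0,0.001,0]
    - [-1,0,0,0.001,0]
    - [-1,0,0,0,0]

```text
clock: 24.08
eef_pos: [548.6, -2.9, -5.5]
eef_rot: [3.141, -0.0, 1.265]
wrist_force: [-1.4, -0.2, 3.7]
finger_gap: 44.1
finger_force: 30.0
```

Seated. I'll release and go to the small ring.

>>> arm_command:
  plan:
    - [0.4,0,0,0,0]
    - [0.4,0,0,0,0]
    - [0.4,0,0,0,0]
    - [0.4,0,0,-0.01,0]
    - [0.4,0,0,-0.04,0]
    - [0.4,0,0,-0.05,0]
    - [0.4,0.0488,-0.0145,0,0]
    - [0.4,0.0488,-0.0145,0,0]
    - [0.4,0.0488,-0.0145,0,0]
    - [0.4,0.0488,-0.0145,0,0]
    - [0.4,0.0488,-0.0145,0,0]
    - [0.4,0.0488,-0.0145,0,0]
    - [0.4,0.0488,-0.0145,0,0]
    - [0.4,0,0,0,0]
    - [0.4,0,0,0,0]

```text
clock: 25.95
eef_pos: [554.6, 353.0, 94.4]
eef_rot: [3.141, 0.0, 1.265]
wrist_force: [0.1, -0.9, 1.0]
finger_gap: 65.8
finger_force: 0.0
```

```bash
python3 - <<'E'
from h import *
c=cam("wrist"); P=c["P"]; s=manip.read_state(); e=s["eef_pos"]; yaw=s["eef_rot"][2]; print(np.round(e,1),yaw,s["finger_gap"])
m=(P[...,2]>8)&(P[...,2]<22); n,l,st,ce=cv2.connectedComponentsWithStats(m.astype(np.uint8))
for k in range(1,n):
    if st[k,4]>150:
        T=P[l==k]; (a,r)=cv2.minEnclosingCircle(T[:,:2].astype(np.float32)); t=tool(e,yaw,a)
        if np.hypot(*t)<130: print(ce[k].round(),np.round(a,1),round(r,1),np.median(T[:,2]).round(1),"bgr",c["img"][l==k].mean(0).round(),"tool",t)
t=cam("top")["P"]; print("top stack",ring(t,547,-3,26,35,50))
E
```

```text
[554.7 352.5  94.5] 1.264117722702689 65.92846204342936
[190. 143.] [502.6 420.5] 17.9 11.3 bgr [ 96. 220. 253.] tool [ 49.1 -70.2]
[256. 187.] [554.3 353.5] 17.8 11.3 bgr [247. 246. 245.] tool [ 0.8 -0.8]
top stack (149, array([548.2,  -6. ,  22.6]), array([40.5, 44.6]))
```

>>> arm_command:
  plan:
    - [0.4,0.0008,-0.0008,0.03,0]
    - [0.4,0,0,0.04,0]
    - [0.4,0,0,0.035,0]
    - [0.4,0,0,0.016,0]
    - [0.4,0,0,0.007,0]
    - [0.4,0,0,0,0]
    - [-1,0,0,0,0]
    - [-1,0,0,0,0]
    - [-1,0,0,0,0]
    - [-1,0,0,0,0]
    - [-1,0,0,0,0]
    - [-1,0,0,-0.01,0]
    - [-1,0,0,-0.04,0]
    - [-1,0,0,-0.04,0]
    - [-1,0,0,0,0]
    - [-1,0,0,0,0]
  newtons: 30

```text
clock: 28.05
eef_pos: [553.6, 354.1, 55.5]
eef_rot: [-3.141, 0.001, 1.265]
wrist_force: [-0.4, -0.3, -1.3]
finger_gap: 35.2
finger_force: 30.0
```

```bash
python3 - <<'E'
from h import *
held(45.5,38,goal=(548.3,-3.5))
E
```

```text
[553.4 354.   54.9] 1.265 35.49438180673356
held (np.False_, 237, array([553.3, 356.1]), np.float64(19.1)) tool [ 1.9 -0.7] travel [-343.65  102.05]
held (np.True_, 93, array([552.2, 354.1]), np.float64(11.6)) tool [-0.3 -1.2] travel [-341.45  102.55]
```

>>> arm_command:
  plan:
    - [-1,-0.0488,0.01465,0,0]
    - [-1,-0.0488,0.01465,0,0]
    - [-1,-0.0488,0.01465,0,0]
    - [-1,-0.0488,0.01465,0,0]
    - [-1,-0.0488,0.01465,0,0]
    - [-1,-0.0488,0.01465,0,0]
    - [-1,-0.0488,0.01465,0,0]
    - [-1,0,0,0,0]
    - [-1,0,0,0,0]
    - [-1,0,0,0.012,0]
    - [-1,0,0,0.008,0]
    - [-1,0,0,0.006,0]
    - [-1,0,0,0.003,0]
    - [-1,0,0,0,0]

```text
clock: 29.85
eef_pos: [548.9, -2.2, 27.0]
eef_rot: [-3.141, 0.0, 1.265]
wrist_force: [-0.2, 0.6, 0.3]
finger_gap: 35.1
finger_force: 30.0
```

>>> arm_command:
  plan:
    - [-1,0,0,0.008,0]
    - [-1,0,0,0.007,0]
    - [-1,0,0,0.003,0]
    - [-1,0,0,0.0015,0]
    - [-1,0,0,0.0005,0]
    - [-1,0,0,0.0005,0]
    - [-1,0,0,0,0]

```text
clock: 30.72
eef_pos: [549.0, -2.3, 6.7]
eef_rot: [3.141, -0.0, 1.265]
wrist_force: [-0.2, 0.2, -0.8]
finger_gap: 35.0
finger_force: 30.0
```

>>> arm_command:
  plan:
    - [-1,0,0,0.0007,0]
    - [-1,0,0,0.0008,0]
    - [-1,0,0,0,0]

```text
clock: 31.1
eef_pos: [549.2, -2.3, 6.3]
eef_rot: [3.141, -0.0, 1.265]
wrist_force: [-5.4, 0.7, 12.7]
finger_gap: 35.4
finger_force: 30.0
```

Firm contact. Now I release, back off and check.

>>> arm_command:
  plan:
    - [0.2,0,0,0,0]
    - [0.2,0,0,0,0]
    - [0.2,0,0,0,0]
    - [0.2,0,0,0,0]
    - [0.2,0,0,-0.01,0]
    - [0.2,0,0,-0.04,0]
    - [0.2,0,0,-0.05,0]
    - [0.2,-0.05,0,0,0]
    - [0.2,-0.05,0,0,0]
    - [0.2,0,0,0,0]
    - [0.2,0,0,0,0]

```text
clock: 32.48
eef_pos: [519.1, -97.3, 105.6]
eef_rot: [3.141, -0.0, 1.264]
wrist_force: [0.5, -0.1, 0.4]
finger_gap: 56.6
finger_force: 0.0
```

```bash
python3 - <<'E'
from h import *
c=cam("wrist"); P=c["P"]; 
for r0,r1,lo in((0,9,58),(12,17,45),(19,22,33),(24,27,20)):
    d=np.hypot(P[...,0]-547,P[...,1]+3); Q=P[(d>=r0)&(d<r1)&(P[...,2]>lo)]; print(r0,len(Q),np.percentile(Q[:,2],[10,50,90]).round(1))
v,u=120,255
s=cam("side")
o=np.zeros((384,800,3),np.uint8); o[:,:512]=c["img"]; o[:288,512:]=cv2.resize(s["img"][120:240,210:330],(288,288)); cv2.imwrite("pics/end.png",o)
E
```

```text
0 364 [64.5 65.6 66.6]
12 591 [50.5 51.5 52.4]
19 431 [38.5 39.4 40.5]
24 492 [26.4 27.4 28.4]
```

View pics/end.png

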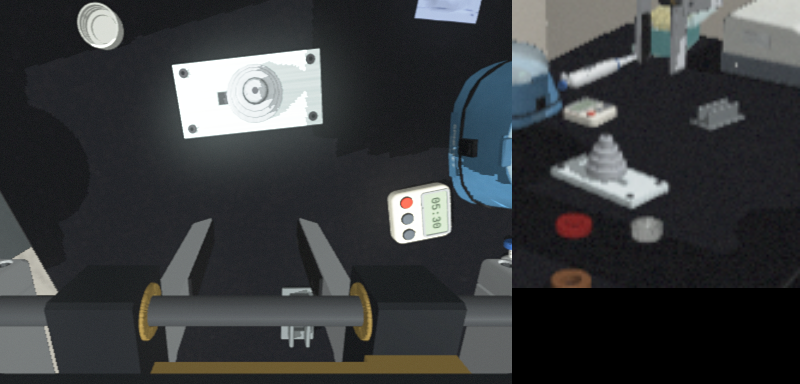

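The stack at (255,92) is stepped large, medium, small, with tops at 27.4, 39.4 and 51.5 mm (28, 40 and 52 expected). All three are flat, and the gripper is clear of everything.

```bash
python3 -c "
from cell import ticket; print(ticket.sign_off())"
```

```text
the job is handed in; nothing more can be done
None
```

The three rings are on the spindle, with the large one at the bottom, then the medium, then the small, all seated flat; I handed the job in at about 32.5 s (the first grasp closed above the large ring because the real fingertips sit about 38.5 mm above the reported TCP, so I corrected for that from then on).

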